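# Height check of glaze test tiles in the craft room

### The arm

A 7-joint arm with a two-finger parallel gripper is mounted at the origin on the work surface. World frame = base frame: x ahead of the robot, y to its left, z up, the work surface at z = 0. Lengths are in m, angles in rad, forces in N, time in s.
With the tool pointing down it reaches from about 0.35 to 0.9 m from the base axis. Payload 19.9 kg.
Tool frame: the origin (TCP) lies between the finger pads; the fingertips stand 19 mm ahead of it and the grasp point (between the pads) is the TCP; z points along the fingers, y is the direction in which the jaws open and shut (so a half turn about z gives the same grasp; the last joint's range is limited). The gripper opens to 94 mm and grips with 3 to 60 N. Pads are 16 mm wide; open, the fingers measure 119 mm over their backs; the gripper's body (75 mm by 177 mm) begins 78 mm behind the grasp point.
Start: joints at [-0.042, 0.417, -0.01, 1.614, 0.005, 1.111, -0.053], TCP at [0.625, 0, 0.224] pointing down, gripper open.
Joint ranges: [-2.81, 2.81], [-0.39, 2.02], [-1.27, 1.25], [0.06, 2.57], [-1.19, 4.33], [0.19, 2], [-2.82, 2.82]. Speed limits (rad/s): [1.89, 1.89, 2.39, 2.39, 3.01, 3.01, 3.01].

### API

Orientations are given as a 3x3 rotation matrix whose columns are the frame's x, y, z axes.
In Python, from rig import robot gives the robot as it stands. Calls block until the motion is done:
- robot.move_ptp(position, orientation): joint-space move of the TCP to a pose.
- robot.move_linear(position, velocity=0.15, frame=None, threshold=None): straight line of the TCP; frame=None keeps the orientation; velocity is the mean speed in m/s. With threshold (N) it stops when the force on the tool has changed by that much, and returns True; else False.
- robot.goto_joints(angles): joint-space move.
- robot.gripper_to(opening): finger opening in m; the grip force is fixed at half the most; returns when the fingers have stopped.
- robot.pause(seconds).
- robot.ik(position, orientation): joint angles nearest the present ones, or None.
- robot.get_state(): the state.
- robot.grab_frame(name): name is "scene" or "side" or "wrist"; returns the picture (480x640x3 uint8, red, green, blue); there is no depth.
- robot.camera_info(name): a dict with "fx", "fy", "cx", "cy" (pixels), "dist" ([k1, k2, p1, p2, k3] as OpenCV has them; the pictures are not rectified), "rvec" (rotation vector, rad) and "tvec" (3), from world to camera coordinates, as OpenCV has them. Camera axes: x right, y down, z forward; pixel columns grow to the right and rows downward; lengths in m; the calibration is good to about 2 mm. A picture is of the moment at which its call begins: read the wrist's pose just before it. camera_info takes no time and is no camera call; for the wrist camera it gives the pose at the moment of the call.
A pose or a line that the arm cannot do raises robot.PlanningError and nothing moves.
- robot.sign_off(): hands the job in, once; it reports no verdict.
The state is a dict: "time": time; "qpos": joint angles; "joint_vel": joint speeds; "effort": joint torques, N m; "ee_pos": TCP position; "tool_rot": TCP orientation; "force": force on the tool from outside, world axes, zero at the start; "moment": the same for the moment, N m; "opening": finger opening in m.
Only numpy, scipy, OpenCV 4.12 (cv2) and the standard library are available. Lean on these libraries where they do the work, as an engineer would, in place of code of your own. Each camera call takes 0.05 s, during which the arm holds its last target.

### The job

Check the glaze test tiles on the bench (two or three of the four colours are there): stand each one upright in a bay of the gauging plate and, in the colour order pink, green, blue, amber, stand the height gauge squarely over it, feet flat on the plate and its sprung foot centred on the tile's top edge, for about a second. Then stand the gauge back in the middle of its cork mat and every tile fully down in the wooden holder with its own colour label, all let go. Leave the bottle, the jar and the brush where they are.

Things in the scene. Friction and masses are not known exactly. Their poses are not given: they have to be found in the camera images.
- plate: Fixed dark steel gauging plate, 150 (x) x 300 (y) x 10 mm, three grey-walled bays in a row along its y. Origin: centre of its underside. Bay floors are the plate's top, 10 mm above the origin; bays 57 (x) x 77 (y) mm inside; walls 12 mm above the plate top, reaching x = +-34.5 mm; the bare 40 mm in front and behind are for the gauge's feet.
- bay0 (a point): Centre of the floor of the first bay (at plate y = -88 mm) of the plate; axes as the plate's.
- bay1 (a point): Centre of the floor of the middle bay of the plate; axes as the plate's.
- bay2 (a point): Centre of the floor of the last bay (at plate y = +88 mm) of the plate; axes as the plate's.
- tile_pink: Loose ceramic test tile, an upside-down T, 0.2 kg: buff foot 50 (x) x 70 (y) x 10 mm, and on its middle an upright pink-glazed wall 10 mm thick (x) and 70 mm wide (y); 72 mm high overall. Origin: centre of the underside of the foot, z up through the wall. Same both ways round. Starts upright on the bench; may be absent.
- holder_pink: Fixed light-wood storage holder with pink label strip on its front lip (-x side) and back: a base with one bay 57 (x) x 77 (y) mm inside, walls 12 mm high and 7 mm thick. Origin: underside, below the bay's centre; the bay floor is 8 mm above it.
- slot_pink (a point): Centre of the bay floor of the pink holder, at the floor's height; axes as the holder's.
- tile_green: Loose ceramic test tile, an upside-down T, 0.2 kg: buff foot 50 (x) x 70 (y) x 10 mm, and on its middle an upright green-glazed wall 10 mm thick (x) and 70 mm wide (y); 80 mm high overall. Origin: centre of the underside of the foot, z up through the wall. Same both ways round. Starts upright on the bench; may be absent.
- holder_green: Fixed light-wood storage holder with green label strip on its front lip (-x side) and back: a base with one bay 57 (x) x 77 (y) mm inside, walls 12 mm high and 7 mm thick. Origin: underside, below the bay's centre; the bay floor is 8 mm above it.
- slot_green (a point): Centre of the bay floor of the green holder, at the floor's height; axes as the holder's.
- tile_blue: Loose ceramic test tile, an upside-down T, 0.2 kg: buff foot 50 (x) x 70 (y) x 10 mm, and on its middle an upright blue-glazed wall 10 mm thick (x) and 70 mm wide (y); 88 mm high overall. Origin: centre of the underside of the foot, z up through the wall. Same both ways round. Starts upright on the bench; may be absent.
- holder_blue: Fixed light-wood storage holder with blue label strip on its front lip (-x side) and back: a base with one bay 57 (x) x 77 (y) mm inside, walls 12 mm high and 7 mm thick. Origin: underside, below the bay's centre; the bay floor is 8 mm above it.
- slot_blue (a point): Centre of the bay floor of the blue holder, at the floor's height; axes as the holder's.
- tile_amber: Loose ceramic test tile, an upside-down T, 0.2 kg: buff foot 50 (x) x 70 (y) x 10 mm, and on its middle an upright amber-glazed wall 10 mm thick (x) and 70 mm wide (y); 96 mm high overall. Origin: centre of the underside of the foot, z up through the wall. Same both ways round. Starts upright on the bench; may be absent.
- holder_amber: Fixed light-wood storage holder with amber label strip on its front lip (-x side) and back: a base with one bay 57 (x) x 77 (y) mm inside, walls 12 mm high and 7 mm thick. Origin: underside, below the bay's centre; the bay floor is 8 mm above it.
- slot_amber (a point): Centre of the bay floor of the amber holder, at the floor's height; axes as the holder's.
- mat: Fixed cork mat of the height gauge, 160 (x) x 120 (y) x 4 mm. Origin: centre of its underside.
- gauge: Loose height gauge, 0.64 kg, 196 mm high: a blue bridge on two steel feet 16 (x) x 80 (y) x 12 mm at x = +-54 mm (92 mm clear between them), crossbar along x from 110 to 126 mm up with dials, then a steel grip post 24 x 24 mm, from 126 to 196 mm, on the axis. Origin: on the axis at the underside of the feet, z up. Starts on the mat, roughly aligned with it.
- gauge_foot (a joint): Slide of the gauge's sprung brass foot (disc 32 mm across, on its axis under the crossbar), m. 0 = down, face 58 mm above the underside of the gauge's feet; a part pushes it up, to 0.045 at most. Gauge and part on one surface: part height = 58 mm + reading. It presses down with about 0.4 to 1.3 N and returns by itself.
- foot_face (a point): Centre of the lower face of the gauge's sprung foot.
- lacquer: Bystander: pink lacquer bottle, 48 mm across, 85 mm high. Origin: centre of its underside.
- jar: Bystander: amber glass jar with white cap, 64 mm across, 75 mm high. Origin: centre of its underside.
- brush: Bystander: flat brush 170 mm long lying on the bench. Origin: under its middle.
Mind the look-alikes: they are no part of the job. What is meant by the mat is not purple or red, and is the larger of those in its own colour.

How it is judged:
By the outcome, as a careful person would: the job done as asked, in the order asked, and still so for the second after the job is handed in, with the robot touching nothing.
Of tile_pink, tile_green, tile_blue, tile_amber only 2 to 3 are there at a start; the rules pass over those that are not, and their reading is None.
At some moment in a run one of tile_pink, tile_green, tile_blue, tile_amber, gauge may be knocked a few centimetres aside while the robot is not near it.
It also fails if it takes over 210 s, if anything falls off the work surface, if the arm or the gripper's body presses on something with over 40 N, if the wrist force passes 120 N, or if a joint passes its speed limit or range.

## Working session

There is one attempt and no reset: what is moved stays moved. The work goes in short steps, each a Python script; the robot and the scene stay as the last script left them, time stands still between calls to the robot, and variables do not carry over. Pictures are saved under pics/ and viewed, and the job is handed in when it is done.

```bash
mkdir -p pics; ls
cat > h.py <<'E'
from rig import robot
import numpy as np, cv2
def snap(cam,name):
    im=robot.grab_frame(cam); cv2.imwrite(f'pics/{name}.png',im[:,:,::-1]); return im
E
python3 - <<'E'
from h import *
for c in ['scene','side','wrist']:
    ci=robot.camera_info(c); print(c,ci)
    snap(c,c+'0')
s=robot.get_state(); print(s)
E
```

```text
pics
scene {'fx': 447.08109478388394, 'fy': 447.08109478388394, 'cx': 327.0229947380039, 'cy': 238.71251557928275, 'dist': array([-0.10516865,  0.        ,  0.        ,  0.        ,  0.        ]), 'rvec': array([ 1.70711922,  1.93349576, -0.71232653]), 'tvec': array([-0.00445601, -0.35382529,  1.48665141])}
side {'fx': 445.3958902087657, 'fy': 445.3958902087657, 'cx': 317.5626097317017, 'cy': 240.3386318009444, 'dist': array([-0.11350508,  0.        ,  0.        ,  0.        ,  0.        ]), 'rvec': array([ 2.21597766, -0.02070223,  0.03881637]), 'tvec': array([-0.52443721,  0.08757988,  1.18754984])}
wrist {'fx': 403.1474920929035, 'fy': 403.1474920929035, 'cx': 319.00801174600576, 'cy': 237.47053540247484, 'dist': array([-0.07373332,  0.        ,  0.        ,  0.        ,  0.        ]), 'rvec': array([-2.89162778e+00,  4.23372063e-04,  1.44372787e-03]), 'tvec': array([-0.62592645, -0.02608412,  0.39026763])}
{'time': 0.15, 'qpos': array([-0.04151441,  0.41783007, -0.01026726,  1.61400951,  0.00471293,
        1.1106703 , -0.05298786]), 'joint_vel': array([-0.00107968, -0.00219966, -0.0019634 , -0.00165746, -0.00013119,
       -0.00138849,  0.00048952]), 'effort': array([ 7.99236568e-04, -8.51532197e+01,  6.39362633e-01, -4.26137459e+01,
       -4.88919730e-02,  1.71691604e-02,  1.51774425e-04]), 'ee_pos': array([ 6.24748469e-01, -2.23606856e-05,  2.23984475e-01]), 'tool_rot': array([[-7.23275075e-06,  9.99999605e-01, -8.89211873e-04],
       [ 9.99999995e-01,  7.14207777e-06, -1.01973182e-04],
       [-1.01966790e-04, -8.89212606e-04, -9.99999599e-01]]), 'force': array([-0.34395878,  0.2516676 , -0.03608973]), 'moment': array([0.00251408, 0.04574149, 0.02526065]), 'opening': 0.094069556164908}
```

View pics/scene0.png

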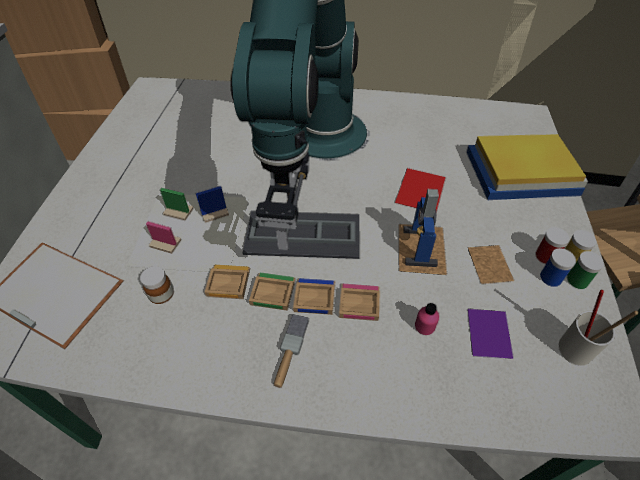

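View pics/side0.png

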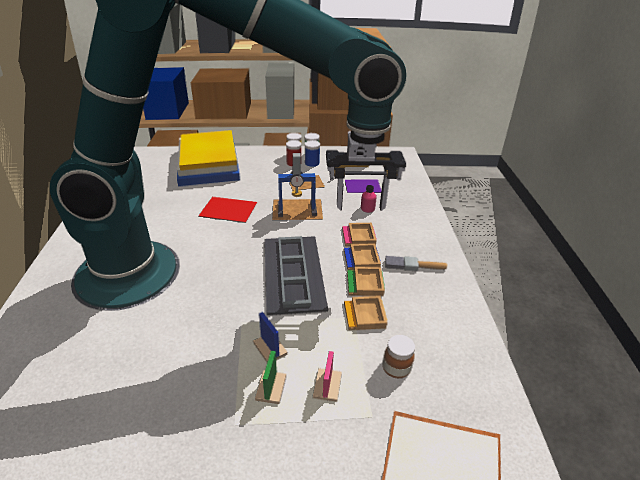

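View pics/wrist0.png

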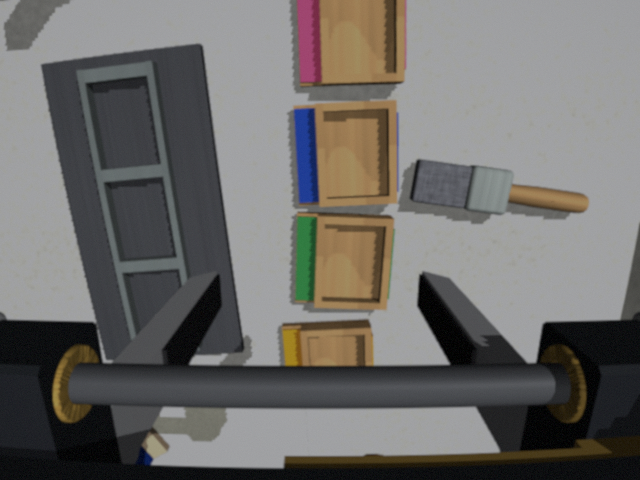

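Visible are pink (160,237), green (174,202) and blue (211,203) tiles in the scene view, with no amber. The gauge is on the larger cork patch (423,250). The look-alikes are the small cork (490,264), red (420,187) and purple (490,333) patches. Next: rough positions, then wrist close-ups.

```bash
cat >> h.py <<'E'
def cam(name):
    c=robot.camera_info(name); K=np.array([[c['fx'],0,c['cx']],[0,c['fy'],c['cy']],[0,0,1]])
    return K,np.array(c['dist']),np.array(c['rvec']),np.array(c['tvec'])
def p2w(C,uv,z):
    K,d,r,t=C; R=cv2.Rodrigues(r)[0]; o=-R.T@t
    n=cv2.undistortPoints(np.array(uv,float).reshape(-1,1,2),K,d).reshape(-1,2)
    D=np.c_[n,np.ones(len(n))]@R
    return (o+D*((z-o[2])/D[:,2])[:,None])
def w2p(C,P):
    K,d,r,t=C; return cv2.projectPoints(np.array(P,float).reshape(-1,1,3),r,t,K,d)[0].reshape(-1,2)
def ortho(C,im,z,x0,x1,y0,y1,s=0.0005):
    # rows: x decreasing upward?  row = (x1-x)/s, col=(y1-y)/s  (x up, y left)
    H=int((x1-x0)/s);W=int((y1-y0)/s)
    X=x1-(np.arange(H)+.5)*s;Y=y1-(np.arange(W)+.5)*s
    XX,YY=np.meshgrid(X,Y,indexing='ij')
    uv=w2p(C,np.c_[XX.ravel(),YY.ravel(),np.full(XX.size,z)]).reshape(H,W,2).astype(np.float32)
    return cv2.remap(im,uv,None,cv2.INTER_LINEAR)
DOWN=np.array([[0,1,0],[1,0,0],[0,0,-1.]])
def rot(yaw):  # tool down, jaw (tool y) along world angle yaw from +x
    c,s=np.cos(yaw),np.sin(yaw); y=np.array([c,s,0]); z=np.array([0,0,-1.]); return np.c_[np.cross(y,z),y,z]
E
python3 - <<'E'
from h import *
C=cam('scene')
for n,uv,z in [('pink',(163,247),0.0),('green',(176,212),0),('blue',(213,215),0),('plate',(302,236),.01),('ha',(228,282),.008),('hg',(272,291),.008),('hb',(314,296),.008),('hp',(359,302),.008),('mat',(423,250),.004),('mat2',(490,264),0),('lacq',(428,330),0),('jar',(157,298),0),('brush',(290,350),0)]:
    print(n,p2w(C,uv,z).round(3))
c=cam('wrist');print(-cv2.Rodrigues(c[2])[0].T@c[3], rot(0))
for p in [(.5,-.3,.35),(.5,-.35,.4),(.6,.1,.4),(.55,.3,.4),(.5,.3,.45)]:
    print(p,robot.ik(p,rot(0)))
E
```

```text
pink [[ 0.545 -0.364  0.   ]]
green [[ 0.417 -0.374  0.   ]]
blue [[ 0.415 -0.265  0.   ]]
plate [[ 0.469 -0.004  0.01 ]]
ha [[ 0.637 -0.16   0.008]]
hg [[ 0.649 -0.048  0.008]]
hb [[0.65  0.054 0.008]]
hp [[0.653 0.161 0.008]]
mat [[0.472 0.314 0.004]]
mat2 [[0.494 0.487 0.   ]]
lacq [[0.704 0.323 0.   ]]
jar [[ 0.7   -0.322  0.   ]]
brush [[0.791 0.021 0.   ]]
[0.62634367 0.07100974 0.38408074] [[-0.  1.  0.]
 [ 1.  0.  0.]
 [ 0.  0. -1.]]
(0.5, -0.3, 0.35) [ 0.39305211  0.25257442  0.11731345  1.55798226 -0.03010204  1.33280366
  0.51377459]
(0.5, -0.35, 0.4) [ 0.45515443  0.28914844  0.13853938  1.40385436 -0.03966954  1.45130362
  0.59274289]
(0.6, 0.1, 0.4) [-0.18513598  0.28570706 -0.04011732  1.40412923  0.01138397  1.45198158
 -0.22497814]
(0.55, 0.3, 0.4) [-0.46812827  0.32459026 -0.1096682   1.35354127  0.03510756  1.46534265
 -0.57580894]
(0.5, 0.3, 0.45) [-0.48914229  0.23029554 -0.13182361  1.36901482  0.03001878  1.54422331
 -0.61832208]
```

Run:
```python
from h import *
import pickle
V={}
for n,p in [('w1',(.58,-.16,.36)),('w2',(.52,.15,.36)),('w3',(.5,-.44,.30))]:
    try: robot.move_ptp(p,rot(0))
    except robot.PlanningError as e: print(n,e); continue
    robot.pause(.2); C=cam('wrist'); im=snap('wrist',n); V[n]=(C,im); print(n,robot.get_state()['time'])
pickle.dump(V,open('v.pkl','wb'))
```

```text
w1 1.2667
w2 2.7167
w3 5.0917
```

View pics/w1.png

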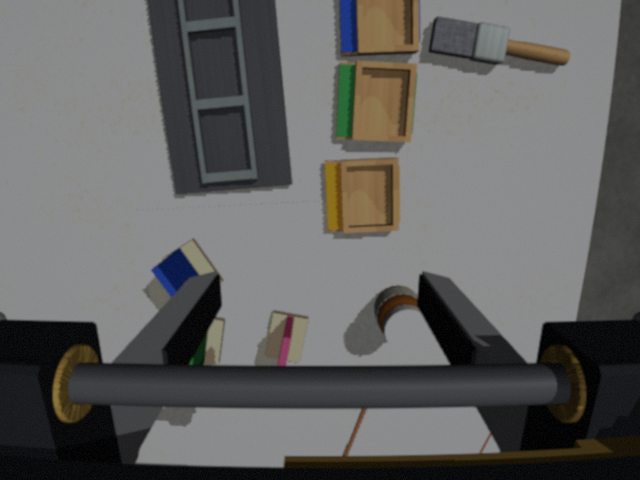

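View pics/w2.png

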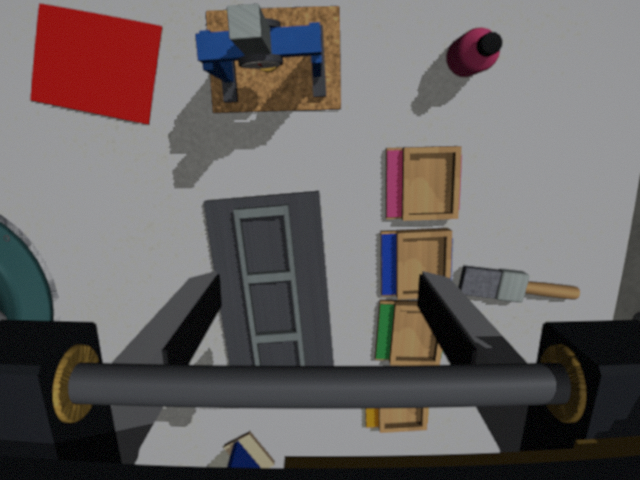

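View pics/w3.png

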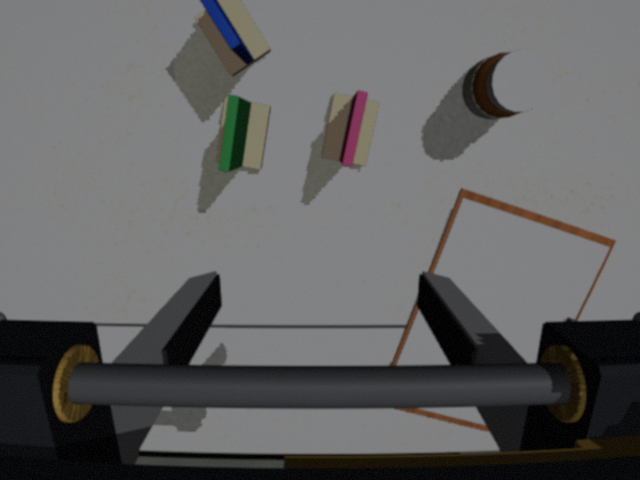

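```bash
cat > fit.py <<'E'
from h import *
from scipy.optimize import minimize
def rect(cx,cy,w,h,z): 
    a=np.array([[cx-w/2,cy-h/2,z],[cx+w/2,cy-h/2,z],[cx+w/2,cy+h/2,z],[cx-w/2,cy+h/2,z]])
    return [(a[i],a[(i+1)%4]) for i in range(4)]
PLATE=rect(0,0,.15,.3,.01)+rect(0,0,.069,.265,.022)[0:0]
for yb in(-.088,0,.088): PLATE=PLATE+rect(0,yb,.057,.077,.022)
HOLD=rect(0,0,.057,.077,.020)+rect(0,0,.057,.077,.02)[0:0]+[(np.array([.0355,-.0455,.02]),np.array([.0355,.0455,.02]))]
MAT=rect(0,0,.16,.12,.004)
def TILE(h): return rect(0,0,.05,.07,.01)+rect(0,0,.01,.07,h)
def GAUGE(): return rect(0,0,.024,.024,.196)+rect(-.054,0,.016,.08,.012)+rect(.054,0,.016,.08,.012)
def pts(M,p,n=40,z0=0):
    P=np.concatenate([a+(b-a)*np.linspace(0,1,n)[:,None] for a,b in M]); c,s=np.cos(p[2]),np.sin(p[2])
    return np.c_[P[:,0]*c-P[:,1]*s+p[0],P[:,0]*s+P[:,1]*c+p[1],P[:,2]+z0]
def edges(im):
    g=cv2.cvtColor(im,cv2.COLOR_RGB2GRAY); e=np.zeros_like(g)
    for c in range(3): e|=cv2.Canny(cv2.GaussianBlur(im[:,:,c],(3,3),0),25,70)
    return cv2.distanceTransform(255-e,cv2.DIST_L2,5)
def fit(views,M,p0,z0=0,trunc=8,sp=(.01,.01,.1)):
    """views list of (C,im)"""
    D=[(C,edges(im)) for C,im in views]
    def cost(q,tr):
        p=np.array(p0)+q*np.array(sp); tot=0;n=0
        for C,d in D:
            uv=w2p(C,pts(M,p,z0=z0)).astype(np.float32)
            v=cv2.remap(d,uv.reshape(1,-1,2),None,cv2.INTER_LINEAR,borderValue=tr)[0]
            tot+=np.minimum(v,tr).sum(); n+=len(v)
        return tot/n
    best=None
    for k in range(24):
        rng=np.random.default_rng(k); q0=rng.uniform(-1,1,3)*(k>0)
        r=minimize(cost,q0,args=(trunc*2,),method='Nelder-Mead'); r=minimize(cost,r.x,args=(trunc/2,),method='Nelder-Mead')
        if best is None or r.fun<best.fun: best=r
    return np.array(p0)+best.x*np.array(sp),best.fun
def overlay(C,im,items,name,crop=None,k=1):
    o=cv2.resize(im,None,fx=k,fy=k,interpolation=cv2.INTER_CUBIC).copy()
    for M,p,z0 in items:
        for a,b in M:
            q=w2p(C,pts([(a,b)],p,n=2,z0=z0)); cv2.line(o,*[tuple(int(round(v*k)) for v in x) for x in q],(255,0,255),1)
    if crop: x0,y0,x1,y1=[int(c*k) for c in crop]; o=o[y0:y1,x0:x1]
    cv2.imwrite(f'pics/{name}.png',o[:,:,::-1])
E
python3 - <<'E'
from fit import *
import pickle
V=pickle.load(open('v.pkl','rb')); w1,w2,w3=V['w1'],V['w2'],V['w3']
R={}
def do(n,vs,M,uv,z,yaw,z0=0):
    p=p2w(vs[0][0],uv,z)[0]; r,c=fit(vs,M,(p[0],p[1],yaw),z0); R[n]=r; print(n,p[:2].round(4),r.round(4),round(c,2))
do('plate',[w2,w1],PLATE,(270,300),.02,-.1)
do('hp',[w2],HOLD,(432,183),.015,0)
do('hb',[w2],HOLD,(424,265),.015,0)
do('hg',[w1],HOLD,(384,102),.015,0)
do('ha',[w1],HOLD,(370,195),.015,0)
do('mat',[w2],MAT,(275,58),.004,0)
do('pink',[w3],TILE(.072),(352,130),.01,-.2)
do('green',[w3],TILE(.08),(246,134),.01,-.1)
R['blue']=np.array([.4,-.26,.5])
do('blue',[w3],TILE(.088),(233,35),.01,.6)
pickle.dump(R,open('r.pkl','wb'))
overlay(*w2,[(PLATE,R['plate'],0),(HOLD,R['hp'],0),(HOLD,R['hb'],0),(MAT,R['mat'],0)],'o2',(180,0,500,400),1.9)
overlay(*w1,[(PLATE,R['plate'],0),(HOLD,R['hg'],0),(HOLD,R['ha'],0)],'o1',(130,0,450,260),2)
overlay(*w3,[(TILE(.072),R['pink'],0),(TILE(.08),R['green'],0),(TILE(.088),R['blue'],0)],'o3',(160,0,400,200),3)
E
```

```text
plate [0.456  0.0062] [ 0.4591 -0.0047  0.0827] 1.26
hp [0.6641 0.1615] [0.6512 0.1604 0.031 ] 0.5
hb [0.6606 0.0532] [0.6476 0.0771 0.0307] 1.02
hg [ 0.659  -0.0482] [ 0.6503 -0.0555 -0.0442] 0.98
ha [ 0.6454 -0.1608] [ 0.6374 -0.162   0.0565] 0.62
mat [0.4692 0.3113] [0.4678 0.3088 0.0235] 0.63
pink [ 0.5377 -0.363 ] [ 0.5352 -0.363  -0.1972] 0.41
green [ 0.4224 -0.3671] [ 0.4183 -0.3666 -0.1877] 0.5
blue [ 0.4122 -0.2655] [ 0.4108 -0.2629  0.5601] 1.36
```

View pics/o2.png

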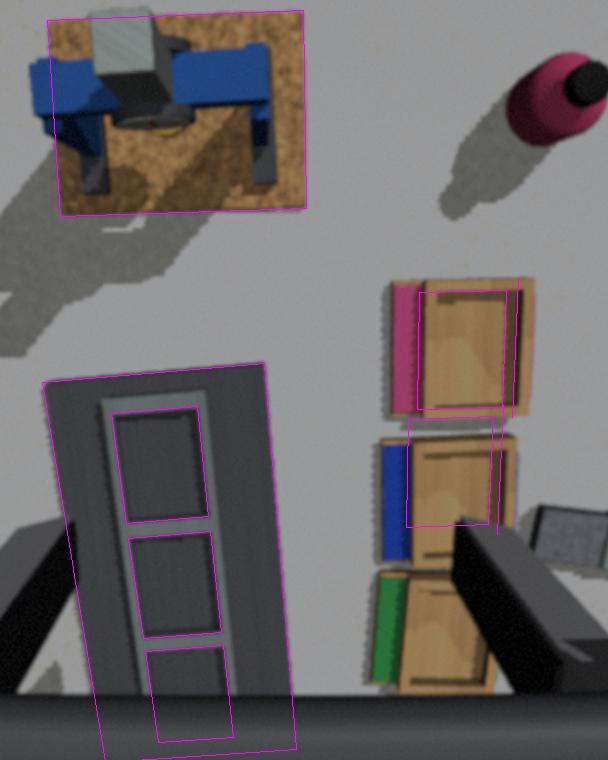

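View pics/o1.png

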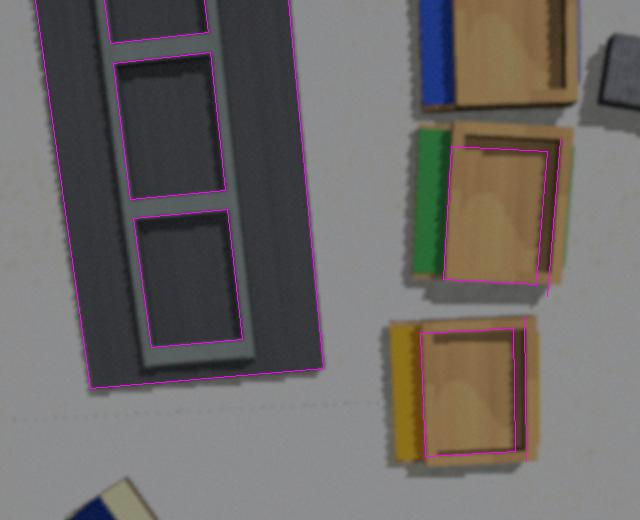

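View pics/o3.png

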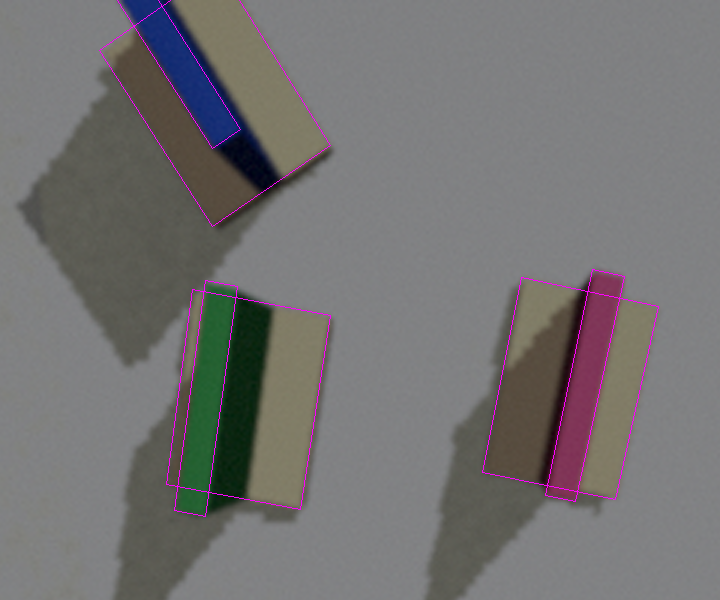

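```bash
python3 - <<'E'
import re
s=open('fit.py').read()
s=re.sub(r"HOLD=.*\n","HOLD=rect(0,0,.057,.077,.020)+rect(0,0,.071,.091,.02)[:3]\n",s)
open('fit.py','w').write(s)
E
python3 - <<'E'
from fit import *
import pickle
V=pickle.load(open('v.pkl','rb')); w1,w2,w3=V['w1'],V['w2'],V['w3']
R=pickle.load(open('r.pkl','rb'))
def do(n,vs,M,uv,z,yaw,z0=0):
    p=p2w(vs[0][0],uv,z)[0]; r,c=fit(vs,M,(p[0],p[1],yaw),z0,sp=(.006,.006,.06)); R[n]=r; print(n,p[:2].round(4),r.round(4),round(c,2))
do('hp',[w2],HOLD,(431,182),.02,0)
do('hb',[w2],HOLD,(422,264),.02,0.03)
do('hb',[w1],HOLD,(386,12),.02,0.03)
do('hg',[w1],HOLD,(383,102),.02,0)
do('ha',[w1],HOLD,(367,197),.02,0)
pickle.dump(R,open('r.pkl','wb'))
overlay(*w2,[(HOLD,R['hp'],0),(HOLD,R['hb'],0),(HOLD,R['hg'],0)],'o2',(340,100,500,400),2)
overlay(*w1,[(HOLD,R['hg'],0),(HOLD,R['ha'],0),(HOLD,R['hb'],0)],'o1',(300,0,450,260),2)
a=cv2.imread('pics/o1.png');b=cv2.imread('pics/o2.png');h=max(len(a),len(b))
cv2.imwrite('pics/o12.png',np.hstack([cv2.copyMakeBorder(x,0,h-len(x),0,0,0) for x in(a,b)]))
E
```

```text
hp [0.6613 0.1633] [0.6512 0.1609 0.0277] 0.52
hb [0.6565 0.0562] [0.6484 0.0536 0.0443] 0.98
hb [0.6575 0.0516] [0.6652 0.0103 1.6732] 1.95
hg [ 0.657  -0.0486] [ 0.6506 -0.0479 -0.0345] 0.98
ha [ 0.6411 -0.1626] [ 0.6373 -0.1621  0.0521] 0.62
```

View pics/o12.png

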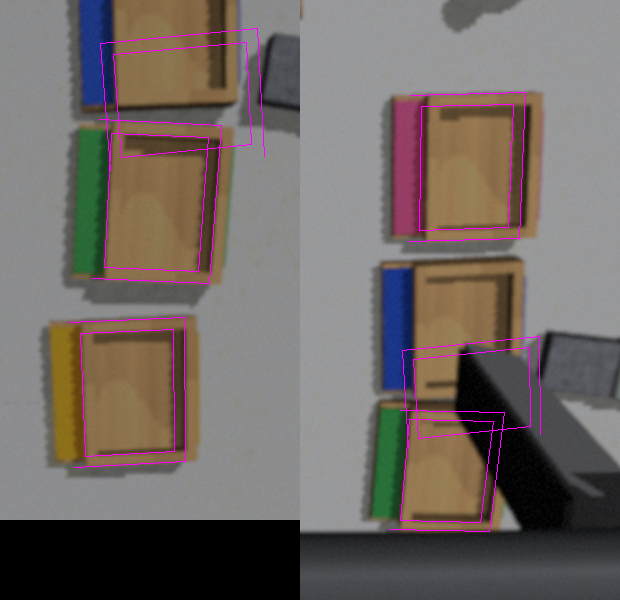

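```bash
python3 - <<'E'
import re
s=open('fit.py').read()
s=re.sub(r"HOLD=.*\n","HOLD=rect(0,0,.057,.077,.020)[:3]+rect(0,0,.071,.091,.02)[:3]\n",s)
open('fit.py','w').write(s)
E
python3 - <<'E'
from fit import *
import pickle
V=pickle.load(open('v.pkl','rb')); w1,w2,w3=V['w1'],V['w2'],V['w3']
R=pickle.load(open('r.pkl','rb'))
def do(n,vs,M,p0,z0=0):
    r,c=fit(vs,M,p0,z0,sp=(.003,.003,.02)); R[n]=r; print(n,r.round(4),round(c,2))
do('hp',[w2],HOLD,(.659,.162,.03))
do('hb',[w2],HOLD,(.6575,.0545,0.03))
do('hg',[w1],HOLD,(.657,-.0486,-.035))
do('ha',[w1],HOLD,(.643,-.1626,.05))
pickle.dump(R,open('r.pkl','wb'))
overlay(*w2,[(HOLD,R['hp'],0),(HOLD,R['hb'],0),(HOLD,R['hg'],0)],'o2',(340,100,500,400),2)
overlay(*w1,[(HOLD,R['hg'],0),(HOLD,R['ha'],0),(HOLD,R['hb'],0)],'o1',(300,0,450,260),2)
a=cv2.imread('pics/o1.png');b=cv2.imread('pics/o2.png');h=max(len(a),len(b))
cv2.imwrite('pics/o12b.png',np.hstack([cv2.copyMakeBorder(x,0,h-len(x),0,0,0) for x in(a,b)]))
E
```

```text
hp [0.6622 0.1612 0.0328] 0.36
hb [0.659  0.0541 0.0453] 1.07
hg [ 0.6582 -0.0481 -0.0307] 0.83
ha [ 0.6451 -0.1617  0.0444] 0.36
```

View pics/o12b.png

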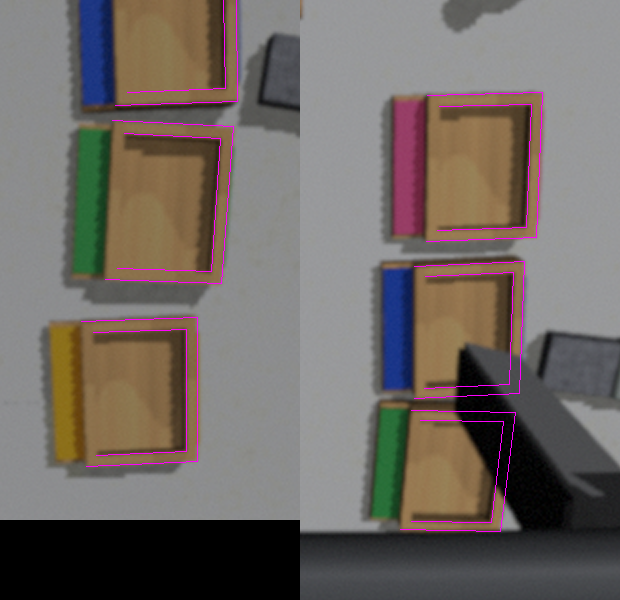

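```bash
cat > act.py <<'E'
from fit import *
import pickle
G=.045
def R_(): return pickle.load(open('r.pkl','rb'))
def W_(R): pickle.dump(R,open('r.pkl','wb'))
def loc(p,dx,dy): c,s=np.cos(p[2]),np.sin(p[2]); return (p[0]+c*dx-s*dy,p[1]+s*dx+c*dy,p[2])
def st(): return robot.get_state()
def tim(): return round(st()['time'],1)
def pick(p,z0=0,op=.05,hi=.2):
    robot.move_ptp((p[0],p[1],hi),rot(p[2])); robot.gripper_to(op)
    robot.move_linear((p[0],p[1],z0+G),.15)
    robot.gripper_to(0.0); o=st()['opening']; s=st()
    robot.move_linear((p[0],p[1],hi),.2)
    print('pick opening',round(o,4),'after lift',round(st()['opening'],4),'F',st()['force'].round(2),'t',tim())
def place(p,zf,hi=.2,op=.05):
    robot.move_ptp((p[0],p[1],hi),rot(p[2]))
    robot.move_linear((p[0],p[1],zf+G+.018),.2)
    hit=robot.move_linear((p[0],p[1],zf+G-.001),.04,threshold=5)
    z=st()['ee_pos'][2]; print('hit',hit,'z above floor',round((z-zf-G)*1000,1),'F',st()['force'].round(1))
    return (z-zf-G)
def rel(op=.05,hi=.2):
    robot.gripper_to(op); e=st()['ee_pos']; robot.move_linear((e[0],e[1],hi),.25); print('t',tim())
def bay(R,k): return loc(R['plate'],0,.088*(k-1))
E
python3 - <<'E'
from act import *
R=R_(); pick(R['pink'])
d=place(bay(R,0),.01)
if d<.004: rel()
E
```

```text
pick opening 0.01 after lift 0.0098 F [ 0.17  0.18 -1.51] t 9.3
hit True z above floor -0.6 F [ 0.3 -0.4  0.7]
t 13.2
```

```bash
cat >> act.py <<'E'
HT={'pink':.072,'green':.08,'blue':.088,'amber':.096}
def look(pos,name,yaw=0):
    robot.move_ptp(pos,rot(yaw)); robot.pause(.15); C=cam('wrist'); return C,snap('wrist',name)
E
python3 - <<'E'
from act import *
R=R_()
v=look((.46,-.42,.26),'w4')
for n in('green','blue'):
    r,c=fit([v],TILE(HT[n]),R[n],sp=(.004,.004,.04)); print(n,R[n].round(4),r.round(4),c)
    if c<1: R[n]=r
overlay(*v,[(TILE(HT[n]),R[n],0) for n in('green','blue')],'o4',(180,0,480,270),2.2)
W_(R)
E
```

```text
green [ 0.4183 -0.3666 -0.1877] [ 0.4183 -0.3668 -0.1872] 0.4043784737586975
blue [ 0.4108 -0.2629  0.5601] [ 0.4108 -0.263   0.5566] 1.0633186101913452
```

View pics/o4.png

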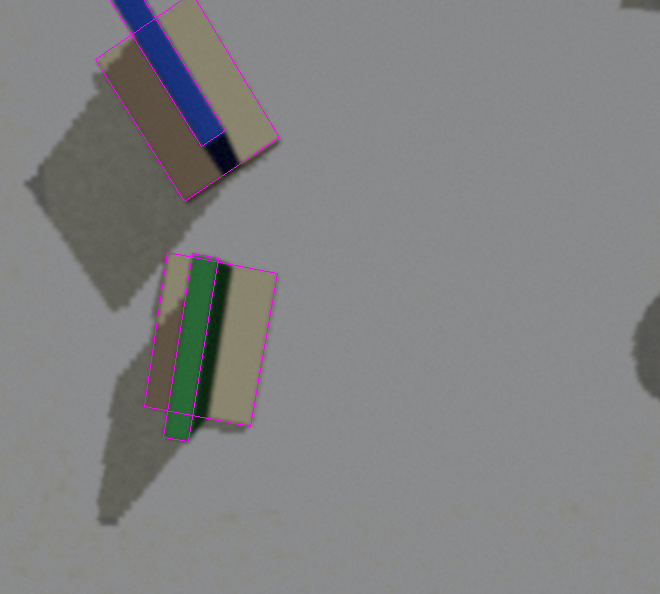

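Green and blue fit their outlines and have not moved. Now placing both.

Run:
```python
from act import *
R=R_()
for n,k in(('green',1),('blue',2)):
    pick(R[n])
    if abs(st()['opening']-.01)>.002: print('BAD GRASP'); break
    d=place(bay(R,k),.01)
    if d<.004: rel()
    else: print('STUCK'); break
snap('scene','s1')
v=look((.47,-.16,.33),'w5'); v2=look((.47,.14,.33),'w6')
pickle.dump((v,v2),open('v2.pkl','wb'))
```

```text
pick opening 0.0099 after lift 0.0098 F [-0.54 -0.22 -1.82] t 18.1
hit True z above floor -0.6 F [0.7 0.1 0.8]
t 22.2
pick opening 0.0099 after lift 0.0101 F [ 0.01  0.46 -3.83] t 26.3
hit True z above floor -0.6 F [ 1.5  0.6 -0.9]
t 30.4
```

View pics/w5.png

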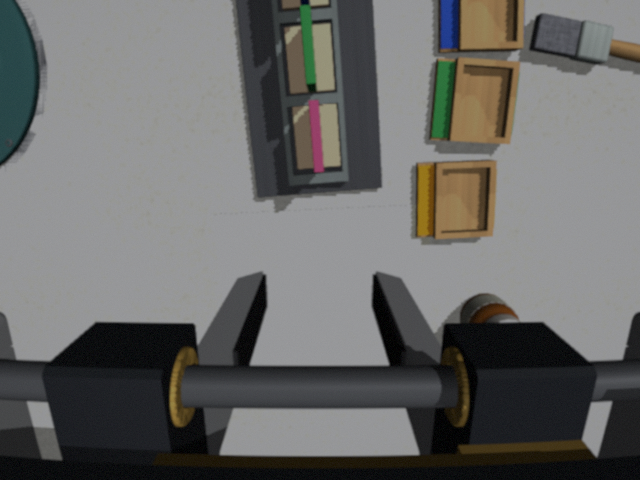

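View pics/w6.png

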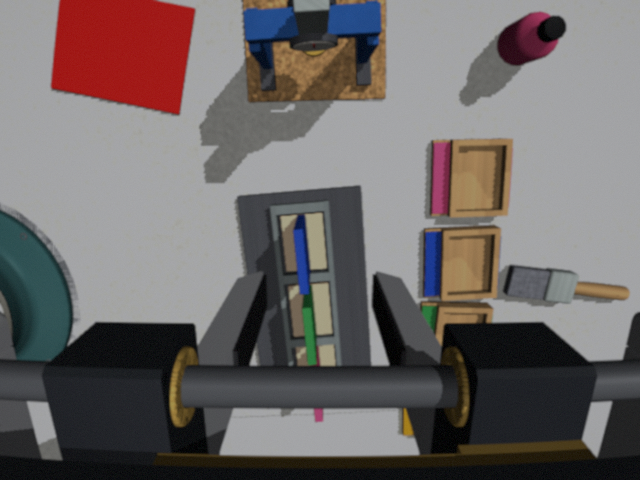

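Run:
```python
from act import *
R=R_(); v,v2=pickle.load(open('v2.pkl','rb'))
for n,k in (('pink',0),('green',1),('blue',2)):
    vs=[v] if k<2 else [v2]
    b=bay(R,k); r,c=fit(vs,TILE(HT[n]),b,z0=.01,sp=(.003,.003,.03)); print(n,np.round(b,4),r.round(4),round(c,2)); R['b_'+n]=r
for n in('hp','hb'):
    r,c=fit([v2],HOLD,R[n],sp=(.003,.003,.03)); print(n,R[n].round(4),r.round(4),c)
g=look((.46,.22,.42),'w7')
r,c=fit([g],MAT,R['mat'],sp=(.004,.004,.03)); print('mat',R['mat'].round(4),r.round(4),c)
r,c=fit([g],GAUGE(),(.465,.312,.02),z0=.004,sp=(.01,.01,.1)); print('gauge',r.round(4),c)
R['gauge']=r;W_(R)
overlay(*g,[(GAUGE(),r,.004),(MAT,R['mat'],0)],'o7',(150,0,450,350),2)
overlay(*v,[(TILE(HT[n]),R['b_'+n],.01) for n in('pink','green')],'o5',(200,0,400,220),3)
print(tim())
```

```text
pink [ 0.4664 -0.0924  0.0827] [ 0.4682 -0.0893  0.0839] 0.37
green [ 0.4591 -0.0047  0.0827] [ 0.4605 -0.0049  0.0816] 0.32
blue [0.4518 0.083  0.0827] [0.453  0.0836 0.0793] 0.29
hp [0.6622 0.1612 0.0328] [0.6619 0.1612 0.0316] 0.3238281309604645
hb [0.659  0.0541 0.0453] [0.659  0.0542 0.053 ] 0.2602366507053375
mat [0.4678 0.3088 0.0235] [0.4671 0.3089 0.0242] 0.18133118748664856
gauge [0.4666 0.3029 0.0561] 0.6878221035003662
33.8
```

View pics/o7.png

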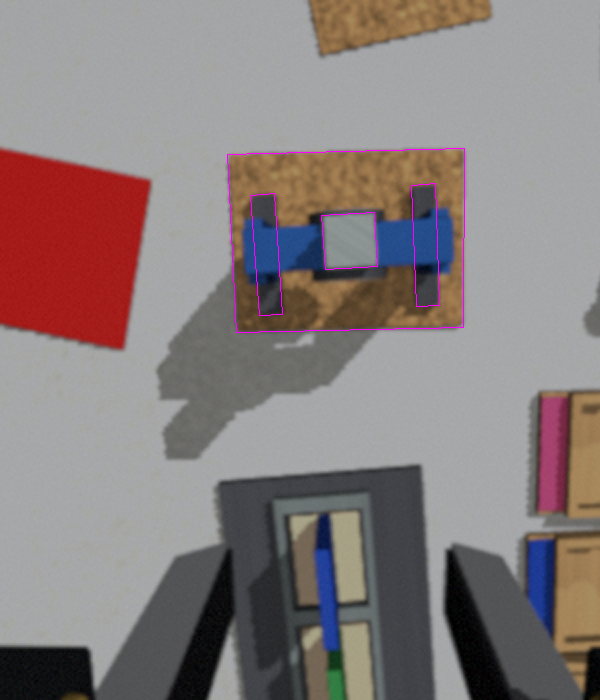

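View pics/o5.png

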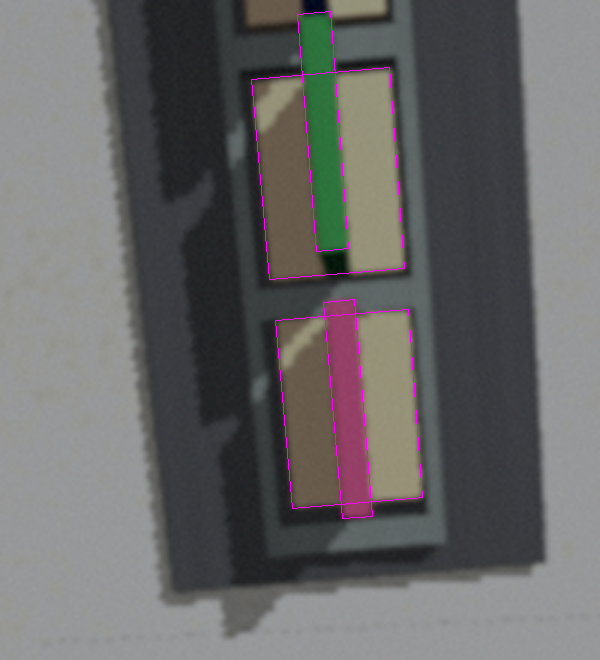

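Larger cork mat confirmed: its outline matches 160x120 mm and the gauge is on it; the small cork patch is at the top of the picture. Picking up the gauge and measuring pink first.

```bash
cat >> act.py <<'E'
GG=.165
def gpick(p,z0,hi):
    robot.move_ptp((p[0],p[1],z0+GG+.06),rot(p[2])); robot.gripper_to(.06)
    robot.move_linear((p[0],p[1],z0+GG),.12); robot.gripper_to(0)
    o=st()['opening']; e=st()['ee_pos']; robot.move_linear((e[0],e[1],hi),.2)
    print('gpick',round(o,4),round(st()['opening'],4),st()['force'].round(1),tim())
def gput(p,zf,hi=.31):
    robot.move_ptp((p[0],p[1],hi),rot(p[2])); robot.pause(.2)
    robot.move_linear((p[0],p[1],zf+GG+.012),.15)
    hit=robot.move_linear((p[0],p[1],zf+GG-.002),.03,threshold=6)
    z=st()['ee_pos'][2]; print('hit',hit,'dz mm',round((z-zf-GG)*1000,1),st()['force'].round(1)); return z-zf-GG
E
python3 - <<'E'
from act import *
R=R_()
gpick(R['gauge'],.004,.31)
if abs(st()['opening']-.024)<.003:
    t=R['b_pink']; p=(t[0]-.0007,t[1],R['plate'][2])
    print(gput(p,.01))
    snap('side','s2'); snap('wrist','w8')
E
```

```text
gpick 0.0239 0.0238 [ 0.2 -0.3 -7.3] 37.2
hit True dz mm -0.7 [1.6 0.9 1. ]
-0.0007230898548026832
```

View pics/s2.png

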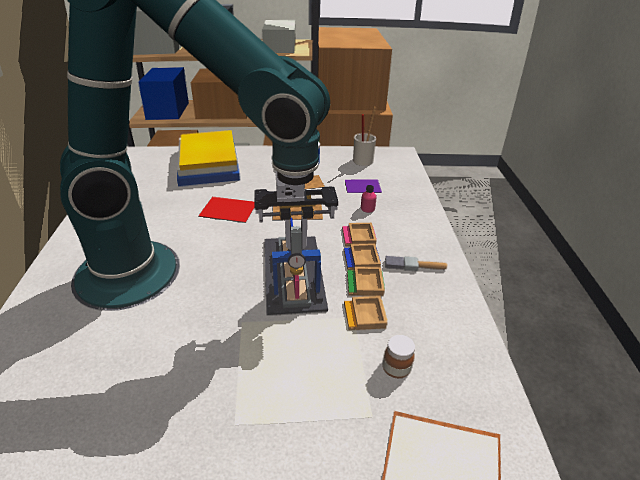

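Run:
```python
from act import *
R=R_()
robot.gripper_to(.06); robot.pause(1.3); im=snap('side','s3')
e=st()['ee_pos']; robot.move_linear((e[0],e[1],.26),.2)
v=look((e[0],e[1]-.12,.40),'w9')
p=(e[0],e[1],R['plate'][2])
r,c=fit([v],GAUGE(),p,z0=.01,sp=(.004,.004,.05)); print('tcp',np.round(p,4),'gauge',r.round(4),c); R['gauge']=r; W_(R)
overlay(*v,[(GAUGE(),r,.01)],'o9',(180,0,480,300),2)
cv2.imwrite('pics/s3z.png',cv2.resize(im[220:330,240:350,::-1],None,fx=5,fy=5,interpolation=cv2.INTER_CUBIC))
print(tim())
```

```text
tcp [ 0.4671 -0.0891  0.0827] gauge [ 0.4695 -0.0884 -0.0523] 1.6078388690948486
44.0
```

View pics/o9.png

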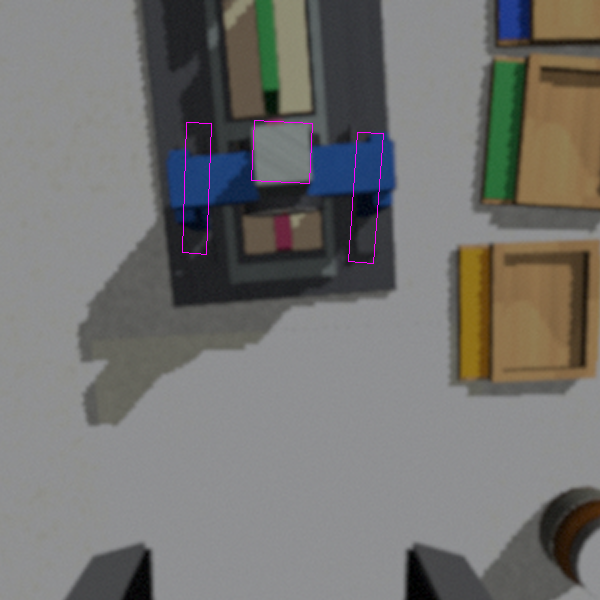

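View pics/s3z.png

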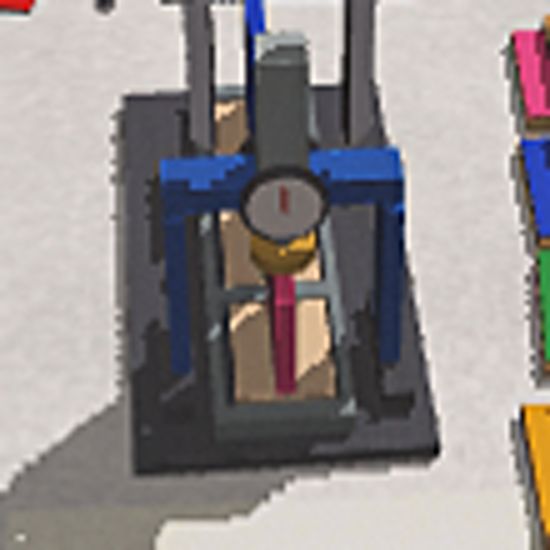

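Run:
```python
from act import *
R=R_()
t=R['b_pink']; p=(t[0]-.0007,t[1],R['plate'][2])
gpick(p,.01,.31)
if abs(st()['opening']-.024)<.003:
    t=R['b_green']; p=(t[0]-.0007,t[1],R['plate'][2])
    if abs(gput(p,.01))<.003:
        robot.gripper_to(.06); robot.pause(1.4); im=snap('side','s4'); e=st()['ee_pos']; robot.move_linear((e[0],e[1],.26),.2)
        v=look((e[0],e[1]-.08,.40),'w10')
cv2.imwrite('pics/s4z.png',cv2.resize(im[200:330,230:360,::-1],None,fx=4,fy=4,interpolation=cv2.INTER_CUBIC))
r,c=fit([v],TILE(HT['blue']),R['b_blue'],z0=.01,sp=(.004,.004,.05)); print('blue',r.round(4),c)
r,c=fit([v],rect(0,0,.024,.024,.196),p,z0=.01,sp=(.003,.003,.03)); print('post',r.round(4),c,'cmd',np.round(p,4))
print(tim())
```

```text
gpick 0.0239 0.0237 [ 0.1  0.6 -6.3] 47.2
hit True dz mm -0.4 [ 2.6  0.5 -0.2]
blue [0.453  0.0836 0.0817] 0.277148962020874
post [ 0.4617 -0.0044  0.0845] 0.31626641750335693 cmd [ 0.4598 -0.0049  0.0827]
52.9
```

View pics/s4z.png

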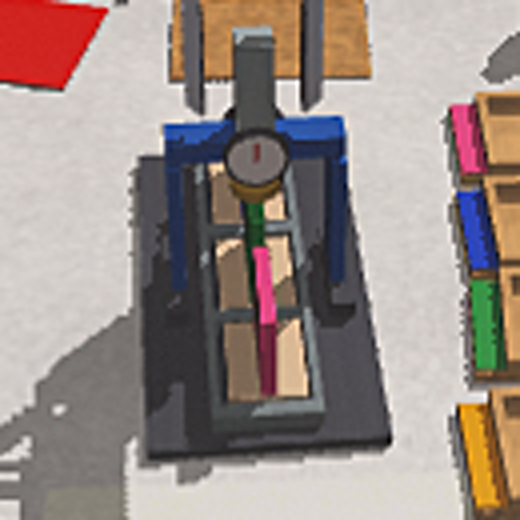

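View pics/w10.png

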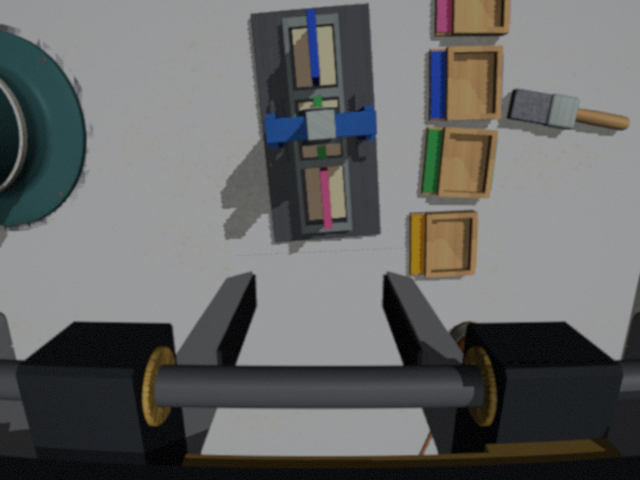

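Run:
```python
from act import *
R=R_()
t=R['b_green']; p=(t[0]-.0007,t[1],R['plate'][2])
gpick(p,.01,.31)
if abs(st()['opening']-.024)<.003:
    t=R['b_blue']; p=(t[0]-.0007,t[1],R['plate'][2])
    if abs(gput(p,.01))<.003:
        robot.gripper_to(.06); robot.pause(1.4); im=snap('side','s5'); e=st()['ee_pos']; robot.move_linear((e[0],e[1],.26),.2)
        v=look((e[0],e[1]-.10,.40),'w11')
cv2.imwrite('pics/s5z.png',cv2.resize(im[180:330,230:380,::-1],None,fx=4,fy=4,interpolation=cv2.INTER_CUBIC))
r,c=fit([v],rect(0,0,.024,.024,.196),p,z0=.01,sp=(.003,.003,.03)); print('post',r.round(4),c,'cmd',np.round(p,4))
print(tim())
```

```text
gpick 0.0238 0.0238 [-0.2  0.1 -7.2] 56.0
hit True dz mm -0.3 [1.2 1.4 0.6]
post [0.4541 0.0846 0.0875] 0.22173461318016052 cmd [0.4523 0.0836 0.0827]
61.7
```

View pics/s5z.png

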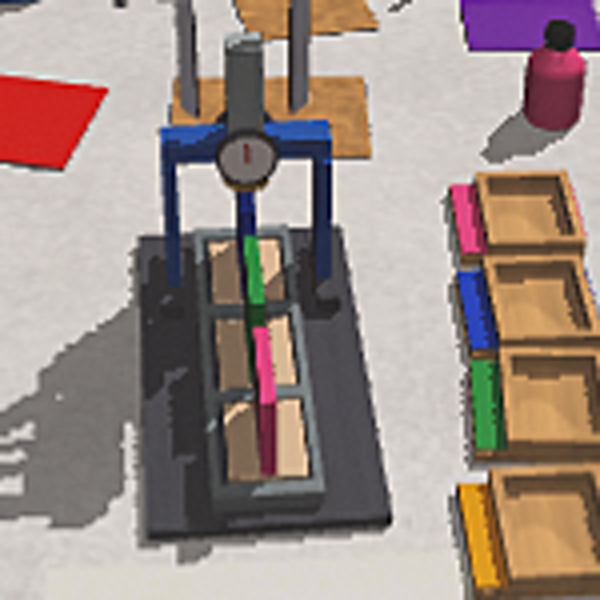

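View pics/w11.png

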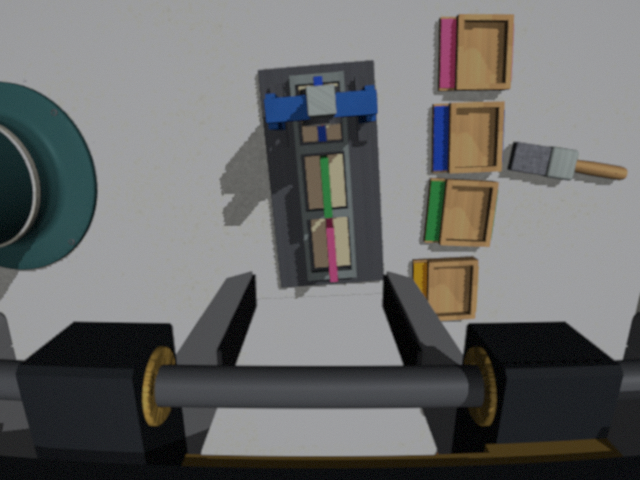

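All three gaugings are done, with the gauge centred and flat each time. Now returning the gauge to the mat and rechecking the tiles.

Run:
```python
from act import *
R=R_()
t=R['b_blue']; p=(t[0]-.0007,t[1],R['plate'][2])
gpick(p,.01,.31)
if abs(st()['opening']-.024)<.003:
    p=(.4664,.3089,.0242)
    if abs(gput(p,.004))<.003:
        robot.gripper_to(.06); robot.pause(.2); e=st()['ee_pos']; robot.move_linear((e[0],e[1],.27),.2)
        v=look((.46,.20,.42),'w12'); v2=look((.5,-.15,.36),'w13')
        r,c=fit([v],rect(0,0,.024,.024,.196),p,z0=.004,sp=(.003,.003,.03)); print('post',r.round(4),c,'cmd',np.round(p,4))
        for n in('pink','green','blue'):
            r,c=fit([v2],TILE(HT[n]),R['b_'+n],z0=.01,sp=(.004,.004,.05)); print(n,R['b_'+n].round(4),r.round(4),c)
        for n in('hp','hb','hg'):
            r,c=fit([v2],HOLD,R[n],sp=(.003,.003,.03)); print(n,R[n].round(4),r.round(4),c)
print(tim())
```

```text
gpick 0.0239 0.0237 [-0.7  0.7 -6.3] 64.9
hit True dz mm -0.4 [-0.2  1.2  3. ]
post [0.4681 0.3101 0.0128] 0.21589723229408264 cmd [0.4664 0.3089 0.0242]
pink [ 0.4682 -0.0893  0.0839] [ 0.468  -0.0883  0.0829] 0.41126060485839844
green [ 0.4605 -0.0049  0.0816] [ 0.4603 -0.0049  0.0824] 0.32961639761924744
blue [0.453  0.0836 0.0793] [ 0.4608 -0.0054  0.083 ] 0.37847480177879333
hp [0.6622 0.1612 0.0328] [0.6622 0.1612 0.0328] 4.0
hb [0.659  0.0541 0.0453] [ 0.6595  0.0283 -0.0014] 1.563202142715454
hg [ 0.6582 -0.0481 -0.0307] [ 0.6577 -0.0482 -0.0363] 0.689675509929657
71.5
```

View pics/w12.png

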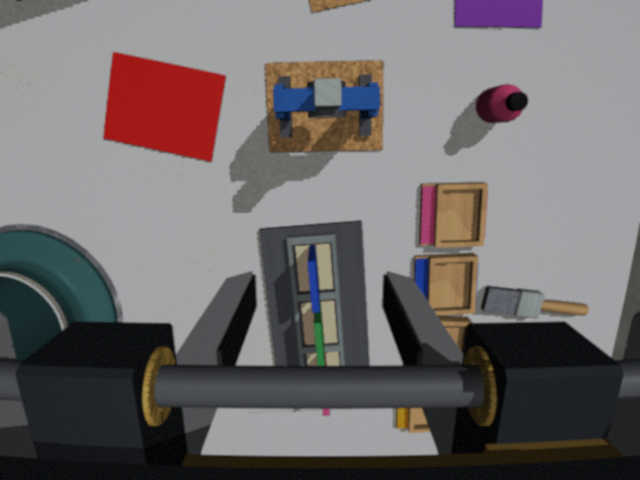

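View pics/w13.png

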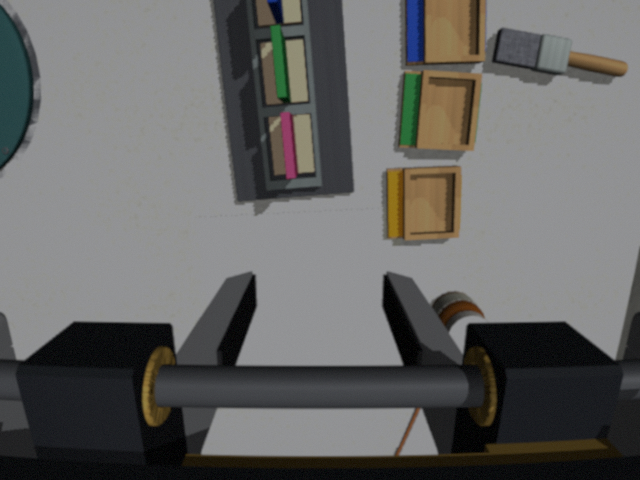

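Run:
```python
from act import *
R=R_()
R['hb']=np.array([.659,.0542,.051]); R['hg'][2]=-.033; R['b_pink']=np.array([.468,-.0886,.083]); W_(R)
for n,h in(('pink','hp'),('green','hg'),('blue','hb')):
    b=R['b_'+n]; pick((b[0]-.001,b[1],b[2]),z0=.01)
    if abs(st()['opening']-.01)>.002: print('BAD GRASP'); break
    q=R[h]; d=place((q[0]-.0012,q[1],q[2]),.008)
    if abs(d)<.004: rel()
    else: print('STUCK'); break
v=look((.6,-.15,.36),'w14'); v2=look((.55,.0,.42),'w15'); snap('side','s6'); print(tim())
```

```text
pick opening 0.01 after lift 0.0097 F [-0.98  0.18 -2.96] t 75.3
hit True z above floor -0.3 F [-0.4 -0.5  3.6]
t 79.3
pick opening 0.0095 after lift 0.0097 F [-0.15  0.06 -2.42] t 83.2
hit True z above floor -0.4 F [ 0.2 -0.   3.6]
t 86.8
pick opening 0.0099 after lift 0.01 F [-0.28  1.01 -2.58] t 90.8
hit True z above floor -0.4 F [0.2 0.5 3.1]
t 94.4
96.6
```

View pics/w15.png

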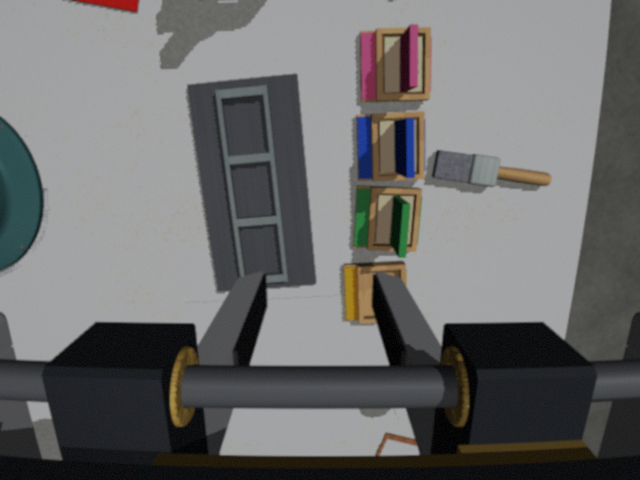

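View pics/s6.png

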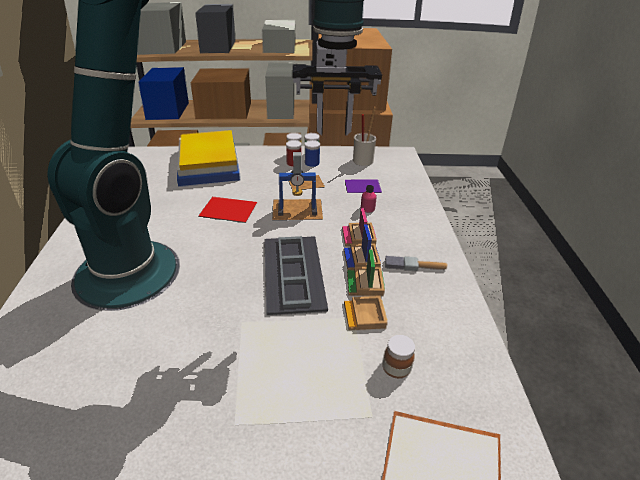

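Run:
```python
from act import *
R=R_()
g=look((.5,.18,.42),'w16'); t=look((.6,-.08,.38),'w17')
r,c=fit([g],rect(0,0,.024,.024,.196),(.468,.31,.02),z0=.004,sp=(.003,.003,.03)); print('post',r.round(4),c)
for n,h,z0 in(('pink','hp',.008),('green','hg',.008),('blue','hb',.008)):
    r,c=fit([t],TILE(HT[n]),R[h],z0=z0,sp=(.003,.003,.03)); print(n,R[h].round(4),r.round(4),c); R['f_'+n]=r
overlay(*t,[(TILE(HT[n]),R['f_'+n],.008) for n in('pink','green','blue')],'o17',(280,0,480,270),2.2)
a=cv2.imread('pics/o17.png'); b=cv2.imread('pics/w16.png')[0:297,180:480]
cv2.imwrite('pics/fin.png',np.hstack([a,cv2.resize(b,(300,len(a)//2*1))[:0].reshape(0,300,3) if 0 else cv2.copyMakeBorder(b,0,len(a)-len(b),0,0,0)]))
print(tim())
```

```text
post [ 0.4682  0.3101 -0.0074] 0.15751098096370697
pink [0.6622 0.1612 0.0328] [ 0.6667  0.0542 -0.1686] 1.110427975654602
green [ 0.6582 -0.0481 -0.033 ] [ 0.6584 -0.0483 -0.029 ] 0.3385814130306244
blue [0.659  0.0542 0.051 ] [0.6592 0.0543 0.0422] 0.37060150504112244
98.9
```

View pics/fin.png

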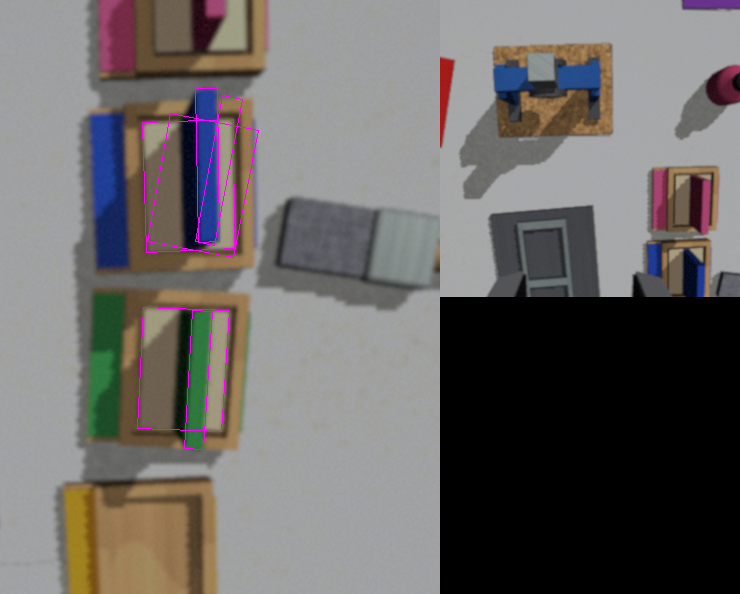

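Run:
```python
from act import *
snap('side','s7'); robot.sign_off(); print(tim())
```

```text
the job is handed in; nothing more can be done
the job is handed in; nothing more can be done
```

View pics/s7.png

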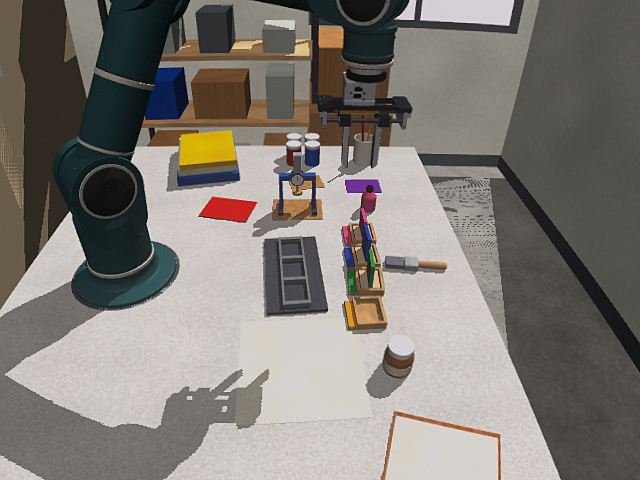

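The job is handed in at about 99 s. The pink, green and blue tiles were on the bench and amber was absent. I stood each one in a bay and gauged them in the order pink, green, blue, with the gauge let go for about 1.4 s each time. Then I put the gauge back on the larger cork mat and each tile in the holder of its colour.

**Last checks**
- **Gauge:** by the camera it stands within about 1.5 mm of the mat's centre. I saw no knock to it or to any tile.
- **Tiles in holders:** all three met the holder floor within 0.4 mm. The green and blue outlines match their holders to within 0.2 mm.
- **Pink:** it was out of frame in the final close-up, so that outline fit failed. Its placing depth (0.3 mm from the floor) and two other pictures show it seated in the pink holder.
- **Bottle, jar and brush:** not touched.

**Checks that disagreed**
- **Wrist camera:** it read about 1.5–2 mm off from the arm in x, within the stated calibration. I allowed for this when placing the tiles and standing the gauge.
- **Gauge angle over pink:** the outline fit gave -0.05 rad against the 0.08 rad commanded. It had latched onto the dark feet; in the pictures the gauge stood square on the plate.

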